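# Start the lunch timers in order

### The arm

A 6-joint arm with a two-finger parallel gripper is mounted at the origin on the work surface. World frame = base frame: x ahead of the robot, y to its left, z up, the work surface at z = 0. Lengths are in m, angles in degrees, forces in N, time in s.
With the tool pointing down it reaches from about 0.25 to 0.725 m from the base axis. Payload 4 kg.
Tool frame: the origin (TCP) lies at the very end of the fingers, on their centre line; the grasp point (between the pads) lies 19 mm behind it; z points along the fingers, y is the line along which they close (so a half turn about z gives the same grasp; the last joint's range is limited). The gripper opens to 85 mm and grips with 20 to 120 N. Pads are 22 mm wide; open, the fingers measure 114 mm over their backs; the gripper's body (76 mm by 85 mm) begins 54 mm behind the grasp point. The pads swing forward as they close: fully open they stand 13 mm farther back than shut.
Start: joints at [-74.255, 13.785, 0.286, 76.501, 0, 90], TCP at [0.136, -0.481, 0.231] pointing down, gripper open.
Joint ranges: [-155.79, 155.79], [-60.16, 107.12], [-62.33, 73.08], [-114, 123.19], [-81.49, 82.49], [-180, 180]. Speed limits (degrees/s): [159.86, 159.86, 180, 180, 180, 180].

### API

Orientations are given as [roll, pitch, yaw] about the fixed x, y, z axes, in that order (R = Rz(yaw) Ry(pitch) Rx(roll)).
In Python, from bench import readout, imaging, arm gives the robot as it stands.
- The arm moves only by the tool drive_tool, never from a script. Its argument "deltas" is a list that holds one entry, the list of rows, each a list of 7 numbers: the shift along the tool's x, y, z scaled (see below), then the turn, a rotation vector about the tool's x, y, z scaled (see below), then the finger opening in mm, from 0 to 85.4. A call has 1 to 12 rows; each row shifts and turns the commanded pose from where the row before left it, along the tool's axes as they then stand; what a row does not reach is not made up. The controller multiplies each number of a shift by 0.025 m and each number of a turn by 0.15 rad. A row lasts 1/10 s, in which the tool goes at most 50 mm and 8.59 degrees, less where a joint would pass 70% of its speed; a pose out of reach is approached as far as the arm can. A call with a number of a shift or a turn outside -1 to 1 is refused whole. A call with a gripper value outside its range is refused whole. The fingers move at their own pace and stop on an object; "squeeze" is the grip in N (left out, the last holds). Time passes only in rows, so rows that do not move let the fingers close. It gives the time, the measured TCP pose, the force, the opening and the grip force at its end, in the units of the state.
- readout.read_state(): the state, without advancing time (a new reading comes with each control period).
- imaging.read_camera(name): name is "scene" or "top" or "wrist"; returns the picture (480x640x3 uint8, red, green, blue); there is no depth.
- imaging.camera_params(name): a dict with "vfov" (degrees; the focal length in pixels is half the picture's height over the tangent of half this angle, whatever the lens; pixels are square), "cx", "cy" (the principal point, pixels), "world_to_cam" (4x4, takes a point from world to camera coordinates); the wrist camera has in their place "mount" (4x4, takes a point from camera to tool coordinates, whose origin is the TCP and whose axes are the flange's). Camera axes: x right, y down, z forward; pixel columns grow to the right and rows downward; lengths in m; the calibration is good to about 2 mm. A picture is of the moment at which its call begins: read the wrist's pose just before it. camera_params takes no time and is no camera call.
- arm.hand_in(): hands the job in; it is judged then, once.
The state is a dict: "time_s": time; "joints": joint angles; "qvel": joint speeds; "tau": joint torques, N m; "eef_pos": TCP position; "orientation": TCP orientation; "force": force on the tool from outside, world axes, zero at the start; "wrist_torque": the same for the moment, N m; "gripper_width": finger opening in m; "finger_force": force on a finger pad.
Only numpy, scipy, OpenCV 4.12 (cv2) and the standard library are available. Lean on these libraries where they do the work, as an engineer would, in place of code of your own. Each camera call takes 0.05 s, during which the arm holds its last target. There are 200 camera calls.

### The job

Start the cooking timers for lunch: with the fingertips, lightly press the plunger on top of the red timer all the way down, then the yellow one, then the blue one. Leave the green timer stopped, and do not pick up, tip or shove any of the timers, the mug, the spice jar or the egg cup. Finish with the hand clear.

Things in the scene. Friction and masses are not known exactly. Their poses are not given: they have to be found in the camera images.
- red_timer: loose kitchen timer with the red plunger: white round case 66 mm across and 40 mm high with a red band round its foot and a small black blank display on its front side, about 0.3 kg, standing on the worktop. Origin: centre of its underside; z up.
- red_top (a point): centre of the flat top of the red timer's plunger, a soft red round cap 42 mm across. It moves with the plunger: 60 mm above the worktop when fully up, 48 mm when fully down and let go (still 8 mm proud of the case). Under the finger the cap also yields 0.4 mm per newton (up to 8 mm, then hard). A push of 6 N is enough.
- red_plunger (a joint): how far the red plunger's stem is pressed (without the give of its soft cap), in m: 0 fully up (stopped), 0.012 fully down on its stop (running). It slides straight down with about 3 N of steady friction, so the cap gives a little first, and a little damping (15 N per m/s), has no return spring, and stays where it is left. At the start it is 0 to 2 mm down.
- yellow_timer: loose kitchen timer with the yellow plunger: white round case 66 mm across and 40 mm high with a yellow band round its foot and a small black blank display on its front side, about 0.3 kg, standing on the worktop. Origin: centre of its underside; z up.
- yellow_top (a point): centre of the flat top of the yellow timer's plunger, a soft yellow round cap 42 mm across. It moves with the plunger: 60 mm above the worktop when fully up, 48 mm when fully down and let go (still 8 mm proud of the case). Under the finger the cap also yields 0.4 mm per newton (up to 8 mm, then hard). A push of 6 N is enough.
- yellow_plunger (a joint): how far the yellow plunger's stem is pressed (without the give of its soft cap), in m: 0 fully up (stopped), 0.012 fully down on its stop (running). It slides straight down with about 3 N of steady friction, so the cap gives a little first, and a little damping (15 N per m/s), has no return spring, and stays where it is left. At the start it is 0 to 2 mm down.
- blue_timer: loose kitchen timer with the blue plunger: white round case 66 mm across and 40 mm high with a blue band round its foot and a small black blank display on its front side, about 0.3 kg, standing on the worktop. Origin: centre of its underside; z up.
- blue_top (a point): centre of the flat top of the blue timer's plunger, a soft blue round cap 42 mm across. It moves with the plunger: 60 mm above the worktop when fully up, 48 mm when fully down and let go (still 8 mm proud of the case). Under the finger the cap also yields 0.4 mm per newton (up to 8 mm, then hard). A push of 6 N is enough.
- blue_plunger (a joint): how far the blue plunger's stem is pressed (without the give of its soft cap), in m: 0 fully up (stopped), 0.012 fully down on its stop (running). It slides straight down with about 3 N of steady friction, so the cap gives a little first, and a little damping (15 N per m/s), has no return spring, and stays where it is left. At the start it is 0 to 2 mm down.
- green_timer: loose kitchen timer with the green plunger: white round case 66 mm across and 40 mm high with a green band round its foot and a small black blank display on its front side, about 0.3 kg, standing on the worktop. Origin: centre of its underside; z up.
- green_top (a point): centre of the flat top of the green timer's plunger, a soft green round cap 42 mm across. It moves with the plunger: 60 mm above the worktop when fully up, 48 mm when fully down and let go (still 8 mm proud of the case). Under the finger the cap also yields 0.4 mm per newton (up to 8 mm, then hard). A push of 6 N is enough.
- green_plunger (a joint): how far the green plunger's stem is pressed (without the give of its soft cap), in m: 0 fully up (stopped), 0.012 fully down on its stop (running). It slides straight down with about 3 N of steady friction, so the cap gives a little first, and a little damping (15 N per m/s), has no return spring, and stays where it is left. At the start it is 0 to 2 mm down.
- mug: bystander: loose blue mug, 78 mm across, 85 mm high, with a handle. Origin: centre of its underside.
- spice_jar: bystander: loose amber glass spice jar with black cap, 48 mm across, 85 mm high. Origin: centre of its underside.
- egg_cup: bystander: loose white china egg cup, 48 mm across, 62 mm high. Origin: centre of its underside.
There are look-alikes about, which are no part of the job. What is shaped like the red_timer but brown or purple is not meant.

How it is judged:
By the outcome, as a careful person would: the job done as asked, in the order asked, and still so for the second after the job is handed in, with the robot touching nothing.
It also fails if it takes over 45 s, if anything falls off the work surface, if the arm or the gripper's body presses on something with over 40 N, if the wrist force passes 120 N, or if a joint passes its speed limit or range.

## Working session

There is one attempt and no reset: what is moved stays moved. The work goes in short steps, Python scripts to look and compute and a tool call to move; the robot and the scene stay as the last step left them, time stands still between calls to the robot, and variables do not carry over. Pictures are saved under pics/ and viewed, at most 10 in all, crops included, and the job is handed in when it is done.

Besides the shell and the picture viewer there is one more tool, called after "Emit:" by a JSON object that holds its "method" and its "body". drive_tool: Moves the arm, as the interface text tells. Its arguments: {"type":"object","properties":{"deltas":{"type":"array"},"squeeze":{"type":"number"}},"required":["deltas"]}

```bash
mkdir -p pics; python3 - <<'E'
from bench import readout, imaging
import cv2, numpy as np
s=readout.read_state(); print(s)
for n in ("scene","top"):
    im=imaging.read_camera(n); cv2.imwrite(f"pics/{n}0.png",im[:,:,::-1]); p=imaging.camera_params(n); print(n,p)
E
```

```text
{'time_s': 0.0, 'joints': array([-7.42554896e+01,  1.38314377e+01,  2.13648373e-01,  7.65025193e+01,
        5.36646062e-04,  9.00024341e+01]), 'qvel': array([ 0.05164315,  0.00434637,  0.02927988, -0.03992646,  0.01377014,
        0.03596033]), 'tau': array([ 7.64341657e-04, -3.72315896e+01,  2.52409708e+01,  1.68558763e-02,
       -3.60742604e-05,  5.71373178e-06]), 'eef_pos': array([ 0.13550359, -0.48062528,  0.23041917]), 'orientation': array([-1.79879691e+02, -5.31533781e-04,  1.57420752e+01]), 'force': array([ 1.42282673, -0.72421826,  0.69317007]), 'wrist_torque': array([ 0.04739303,  0.06156073, -0.00446207]), 'finger_force': 0.0, 'gripper_width': 0.0854088143263251}
scene {'vfov': 56.186866768906484, 'cx': 313.6262137108778, 'cy': 240.46390526245202, 'world_to_cam': array([[ 3.92418310e-01,  9.19786500e-01, -8.15330686e-04,
        -1.69266246e-01],
       [ 6.44023359e-01, -2.75399206e-01, -7.13715063e-01,
        -3.25525033e-01],
       [-6.56690021e-01,  2.79549767e-01, -7.00435682e-01,
         1.34580368e+00],
       [ 0.00000000e+00,  0.00000000e+00,  0.00000000e+00,
         1.00000000e+00]])}
top {'vfov': 51.71650699357167, 'cx': 319.899487210723, 'cy': 252.05048624061843, 'world_to_cam': array([[-0.02097222, -0.99969289, -0.013202  , -0.05031149],
       [-0.98170769,  0.02309071, -0.18898898,  0.57054718],
       [ 0.18923578,  0.00899699, -0.98189046,  0.9559195 ],
       [ 0.        ,  0.        ,  0.        ,  1.        ]])}
```

View pics/top0.png

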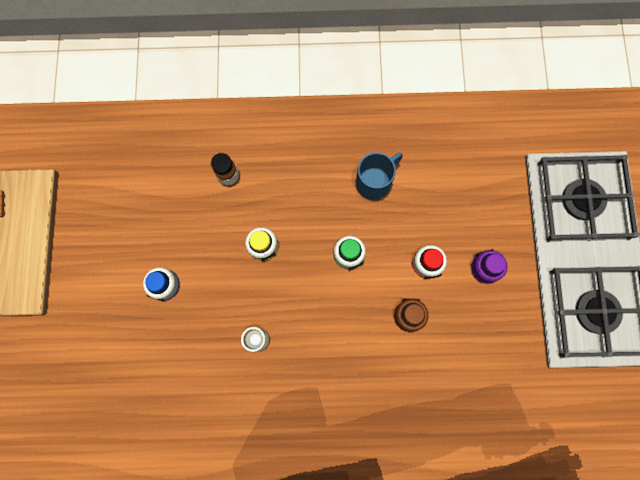

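View pics/scene0.png

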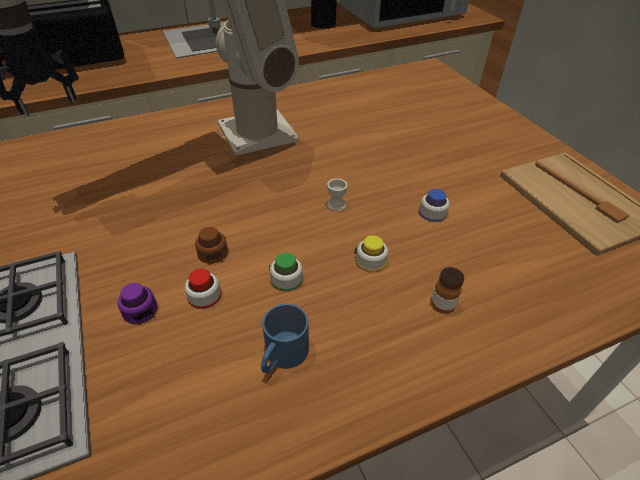

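The top view shows red at (432,259), green (350,250), yellow (260,241) and blue (157,282). The look-alikes are purple (490,265) and brown (412,315). The bystanders are the mug (376,176), jar (224,168) and egg cup (255,339). The caps that count are the pure red, yellow and blue ones on white cases. I'll measure them in both views and check them in a crop.

```bash
cat > h.py <<'E'
import numpy as np, cv2
from bench import imaging
HUE={'red':[(0,6),(175,180)],'yellow':[(24,34)],'blue':[(108,125)],'green':[(50,75)]}
NEAR={'top':dict(red=(432,259),yellow=(260,241),blue=(157,282),green=(350,250)),
 'scene':dict(red=(200,278),yellow=(374,243),blue=(437,196),green=(286,264))}
def ray(n,u,v):
    p=imaging.camera_params(n); f=240/np.tan(np.radians(p['vfov']/2)); T=p['world_to_cam']
    d=T[:3,:3].T@np.array([(u-p['cx'])/f,(v-p['cy'])/f,1]); return -T[:3,:3].T@T[:3,3], d/np.linalg.norm(d)
def onplane(n,u,v,z):
    o,d=ray(n,u,v); return o+d*(z-o[2])/d[2]
def tri(r):
    A=sum(np.eye(3)-np.outer(d,d) for o,d in r); b=sum((np.eye(3)-np.outer(d,d))@o for o,d in r); return np.linalg.solve(A,b)
def cap(im,n,c):
    """centre of the bright flat top: brightest part of the colour blob"""
    h=cv2.cvtColor(im,cv2.COLOR_RGB2HSV); x,y=NEAR[n][c]
    m=sum(cv2.inRange(h,(a,150,70),(b,255,255)) for a,b in HUE[c])
    w=np.zeros_like(m); cv2.circle(w,(x,y),16,255,-1); m&=w
    t=np.percentile(h[:,:,2][m>0],85)
    top=m&((h[:,:,2]>0.88*t).astype(np.uint8)*255)
    k,l,s,ce=cv2.connectedComponentsWithStats(top); i=1+np.argmax(s[1:,4])
    return ce[i],s[i],int((m>0).sum())
E
python3 - <<'E'
from h import *
I={n:cv2.imread(f"pics/{n}0.png")[:,:,::-1].copy() for n in NEAR}
for c in HUE:
    r=[];o=[]
    for n in I:
        ce,s,a=cap(I[n],n,c); r.append(ray(n,*ce)); o+=[ce.round(1),s[2:5],a,onplane(n,*ce,.06).round(4)]
    print(c,*o,'tri',tri(r).round(4))
for k,p in dict(purple=(490,263),brown=(412,312)).items(): print(k,onplane('top',*p,.06).round(3))
for k,p,z in (('egg',(255,338),.062),('mug',(376,170),.085),('jar',(222,161),.085)): print(k,onplane('top',*p,z).round(3))
a=cv2.resize(I['top'][215:335,120:520],(800,240),interpolation=2);b=cv2.resize(I['scene'][165:325,100:500],(800,320),interpolation=2)
cv2.imwrite('pics/crop.png',np.vstack([a,b])[:,:,::-1])
E
```

```text
red [433.1 258. ] [ 19  19 282] 342 [ 0.5507 -0.2911  0.06  ] [198.7 276. ] [ 20  15 234] 386 [ 0.5531 -0.2906  0.06  ] tri [ 0.5511 -0.291   0.0581]
yellow [259.  239.9] [ 19  19 282] 298 [0.5963 0.0606 0.06  ] [373.3 242. ] [ 19  14 202] 225 [0.6026 0.0605 0.06  ] tri [0.5979 0.0623 0.0548]
blue [154.4 281.1] [ 18  18 259] 329 [0.5165 0.2715 0.06  ] [437.  193.7] [ 17  10 121] 121 [0.5205 0.2716 0.06  ] tri [0.5173 0.2734 0.0569]Traceback (most recent call last):
  File "<stdin>", line 6, in <module>
  File "h.py", line 18, in cap
    t=np.percentile(h[:,:,2][m>0],85)
    return _quantile_unchecked(
        a, q, axis, out, overwrite_input, method, keepdims, weights)
    return _ureduce(a,
                    func=_quantile_ureduce_func,
    ...<5 lines>...
                    overwrite_input=overwrite_input,
                    method=method)
    r = func(a, **kwargs)
    result = _quantile(arr,
                       quantiles=q,
    ...<2 lines>...
                       out=out,
                       weights=wgt)
    previous = arr[previous_indexes]
               ~~~^^^^^^^^^^^^^^^^^^
IndexError: index 0 is out of bounds for axis 0 with size 0
```

```bash
sed -i 's/(50,75)/(50,85)/' h.py; python3 - <<'E'
from h import *
I={n:cv2.imread(f"pics/{n}0.png")[:,:,::-1].copy() for n in NEAR}
h=cv2.cvtColor(I['top'],cv2.COLOR_RGB2HSV);print(h[250,350])
for c in ['green']:
    for n in I:
        x,y=NEAR[n][c];print(onplane(n,x,y-2,.06).round(4))
for k,p in dict(purple=(490,263),brown=(412,312)).items(): print(k,onplane('top',*p,.06).round(3))
for k,p,z in (('egg',(255,338),.062),('mug',(376,170),.085),('jar',(222,161),.085)): print(k,onplane('top',*p,z).round(3))
a=cv2.resize(I['top'][215:335,120:520],(800,240),interpolation=2);b=cv2.resize(I['scene'][165:325,100:500],(800,320),interpolation=2)
cv2.imwrite('pics/crop.png',np.vstack([a,b])[:,:,::-1])
E
```

```text
[ 66 160 205]
[ 0.5751 -0.1243  0.06  ]
[ 0.5846 -0.1244  0.06  ]
purple [ 0.538 -0.404  0.06 ]
brown [ 0.443 -0.243  0.06 ]
egg [0.399 0.068 0.062]
mug [ 0.731 -0.181  0.085]
jar [0.758 0.134 0.085]
```

View pics/crop.png

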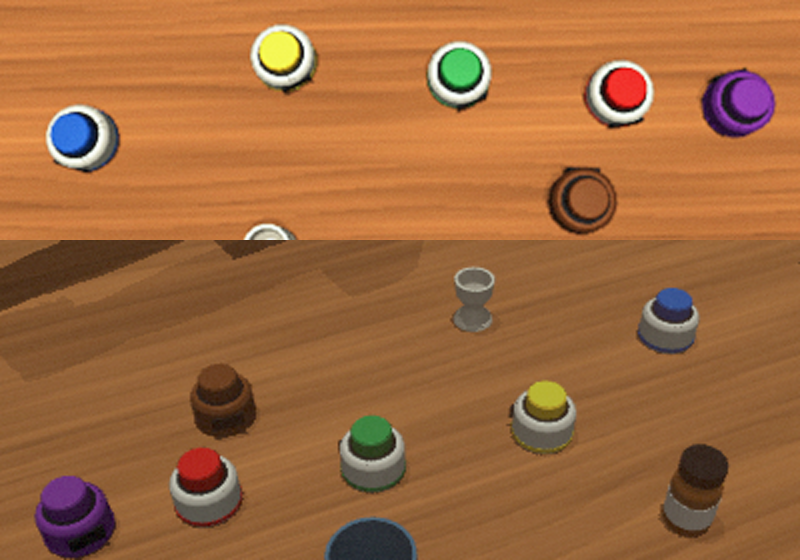

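The crop confirms that red, yellow and blue are the coloured caps on white cases. Their positions are red (0.551,-0.291), yellow (0.597,0.061) and blue (0.517,0.272), and the triangulated heights of about 55–58 mm are plausible. I'll shut the fingers and head for red, staying high.

Emit:
{"method": "drive_tool", "body": {"deltas": [[[0.9,-0.14,0.2,0,0,0,0],[0.9,-0.14,0.2,0,0,0,0],[0.9,-0.14,0.2,0,0,0,0],[0.9,-0.14,0.2,0,0,0,0],[0.9,-0.14,0.2,0,0,0,0],[0.9,-0.14,0.2,0,0,0,0],[0.9,-0.14,0.2,0,0,0,0],[0.9,-0.14,0.2,0,0,0,0],[0.9,-0.14,0.2,0,0,0,0],[0.9,-0.14,0.2,0,0,0,0],[0.9,-0.14,0.2,0,0,0,0],[0.9,-0.14,0.2,0,0,0,0]]], "squeeze": 20}}

```text
time_s: 1.3
eef_pos: [0.3847, -0.3668, 0.1706]
orientation: [-179.9, 0.0, 15.7]
force: [-0.2, 0.5, -0.5]
gripper_width: 0.0002
finger_force: 0.0
```

Emit:
{"method": "drive_tool", "body": {"deltas": [[[0.9,-0.14,0.25,0,0,0,0],[0.9,-0.14,0.25,0,0,0,0],[0.9,-0.14,0.25,0,0,0,0],[0.9,-0.14,0.25,0,0,0,0],[0.9,-0.14,0.25,0,0,0,0],[0.9,-0.14,0.25,0,0,0,0],[0.9,-0.14,0.25,0,0,0,0],[0.9,-0.14,0.25,0,0,0,0],[0,0,0,0,0,0,0],[0,0,0,0,0,0,0],[0,0,0,0,0,0,0]]]}}

```text
time_s: 2.4
eef_pos: [0.549, -0.292, 0.1212]
orientation: [-180.0, 0.0, 15.7]
force: [-1.1, 0.3, 0.5]
gripper_width: -0.0002
finger_force: 0.0
```

```bash
python3 - <<'E'
from h import *
for n in('wrist','scene'): cv2.imwrite(f'pics/{n}1.png',imaging.read_camera(n)[:,:,::-1])
p=imaging.camera_params('wrist');print(p)
M=np.linalg.inv(p['mount']);f=240/np.tan(np.radians(p['vfov']/2))
for z in(0,.061): q=M@[0,0,z,1];print(f*q[0]/q[2]+p['cx'],f*q[1]/q[2]+p['cy'])
E
```

```text
{'vfov': 62.82844408184571, 'cx': 321.7086630422105, 'cy': 241.62469415287862, 'mount': array([[ 3.71375471e-04, -9.47399477e-01, -3.20053265e-01,
         8.13899397e-02],
       [ 9.99999881e-01,  2.50798123e-04,  4.17959857e-04,
        -4.85695295e-04],
       [-3.15706192e-04, -3.20053383e-01,  9.47399458e-01,
        -1.42591645e-01],
       [ 0.00000000e+00,  0.00000000e+00,  0.00000000e+00,
         1.00000000e+00]])}
322.7096073558992 318.37348186363397
322.4108219502341 263.0715937197407
```

View pics/wrist1.png

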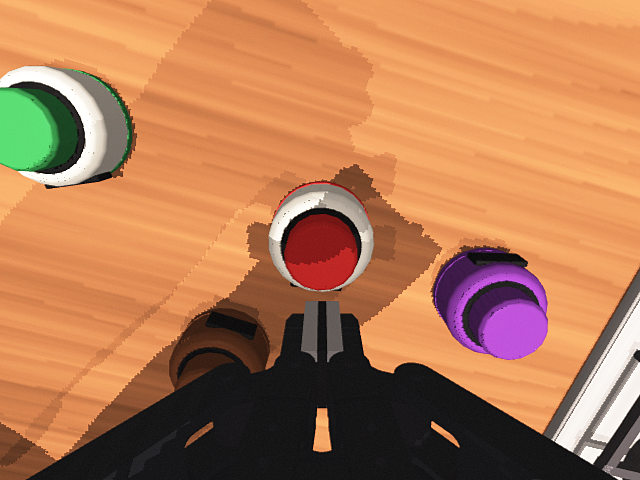

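The wrist view has the red cap top centred at about (322,255), against an expected contact pixel of (322,263). That means a shift of about 3 mm along tool +x, then descending.

Emit:
{"method": "drive_tool", "body": {"deltas": [[[0.12,0,0.4,0,0,0,0],[0,0,0.6,0,0,0,0],[0,0,0.6,0,0,0,0],[0,0,0.5,0,0,0,0],[0,0,0.2,0,0,0,0],[0,0,0,0,0,0,0],[0,0,0,0,0,0,0]]]}}

```text
time_s: 3.2
eef_pos: [0.553, -0.2912, 0.0642]
orientation: [180.0, -0.0, 15.7]
force: [0.6, -1.2, 0.3]
gripper_width: 0.0
finger_force: 0.0
```

Emit:
{"method": "drive_tool", "body": {"deltas": [[[0,0,0.08,0,0,0,0],[0,0,0.08,0,0,0,0],[0,0,0.08,0,0,0,0],[0,0,0.08,0,0,0,0],[0,0,0.08,0,0,0,0],[0,0,0,0,0,0,0],[0,0,0,0,0,0,0]]]}}

```text
time_s: 3.9
eef_pos: [0.5531, -0.2912, 0.0541]
orientation: [180.0, -0.0, 15.7]
force: [0.6, -0.1, 1.4]
gripper_width: 0.0001
finger_force: 1.1
```

Emit:
{"method": "drive_tool", "body": {"deltas": [[[0,0,0.08,0,0,0,0],[0,0,0.08,0,0,0,0],[0,0,0.08,0,0,0,0],[0,0,0.06,0,0,0,0],[0,0,0,0,0,0,0],[0,0,0,0,0,0,0]]]}}

```text
time_s: 4.5
eef_pos: [0.5531, -0.2911, 0.0466]
orientation: [180.0, -0.0, 15.7]
force: [2.2, -1.1, 3.9]
gripper_width: 0.0002
finger_force: 1.8
```

Emit:
{"method": "drive_tool", "body": {"deltas": [[[0,0,0.04,0,0,0,0],[0,0,0,0,0,0,0],[0,0,0,0,0,0,0]]]}}

```text
time_s: 4.8
eef_pos: [0.5531, -0.2912, 0.0458]
orientation: [180.0, -0.0, 15.7]
force: [1.2, 0.1, 5.3]
gripper_width: -0.0002
finger_force: 2.7
```

Emit:
{"method": "drive_tool", "body": {"deltas": [[[0,0,0.04,0,0,0,0],[0,0,0,0,0,0,0],[0,0,0,0,0,0,0]]]}}

```text
time_s: 5.1
eef_pos: [0.5531, -0.2912, 0.0452]
orientation: [179.9, -0.1, 15.7]
force: [1.0, -0.6, 7.1]
gripper_width: 0.0001
finger_force: 3.5
```

Emit:
{"method": "drive_tool", "body": {"deltas": [[[0,0,-0.1,0,0,0,0],[0,0,-0.3,0,0,0,0],[0,0,-0.8,0,0,0,0],[0,0,-1,0,0,0,0],[0,0,-1,0,0,0,0],[0,0,-0.8,0,0,0,0],[0,0,0,0,0,0,0],[0,0,0,0,0,0,0]]]}}

```text
time_s: 5.9
eef_pos: [0.5519, -0.2905, 0.1436]
orientation: [-179.9, 0.1, 15.7]
force: [-0.9, 0.6, -0.0]
gripper_width: -0.0001
finger_force: 0.0
```

```bash
python3 - <<'E'
from h import *
from bench import readout
s=readout.read_state();print(s['time_s'],s['eef_pos'],s['orientation'])
im=imaging.read_camera('scene');cv2.imwrite('pics/scene2.png',im[:,:,::-1])
cv2.imwrite('pics/wrist2.png',imaging.read_camera('wrist')[:,:,::-1])
ce,_,_=cap(im,'scene','red');print(ce,[onplane('scene',*ce,z).round(4) for z in(.048,.06)])
y=np.radians(s['orientation'][2])
p=s['eef_pos']
for t in((.599,.061),(.519,.272)):
    d=np.array(t)-p[:2];p=np.array(t);print((d@[np.cos(y),np.sin(y)])/.025,(d@[np.sin(y),-np.cos(y)])/.025)
E
```

```text
5.9 [ 0.55191751 -0.2905426   0.14360709] [-1.79926552e+02  7.58828259e-02  1.57450295e+01]
[198.43076923 279.6       ] [array([ 0.5508, -0.2929,  0.048 ]), array([ 0.5618, -0.2932,  0.06  ])]
5.628377146454904 -13.023045287544083
-0.7896794057439035 -8.991663162960673
```

Red took 7 N and its cap dropped by about 10 mm in the image, which fits it sitting on the stop. On to yellow.

Emit:
{"method": "drive_tool", "body": {"deltas": [[[0.4,-1,0,0,0,0,0],[0.4,-1,0,0,0,0,0],[0.4,-1,0,0,0,0,0],[0.4,-1,0,0,0,0,0],[0.4,-1,0,0,0,0,0],[0.4,-1,0,0,0,0,0],[0.4,-1,0,0,0,0,0],[0.4,-1,0,0,0,0,0],[0.4,-1,0,0,0,0,0],[0.4,-1,0,0,0,0,0],[0.4,-1,0,0,0,0,0],[0.4,-1,0,0,0,0,0]]]}}

```text
time_s: 7.2
eef_pos: [0.5855, 0.0314, 0.1424]
orientation: [-180.0, 0.2, 15.7]
force: [0.3, -0.3, -0.3]
gripper_width: 0.0
finger_force: 0.0
```

Emit:
{"method": "drive_tool", "body": {"deltas": [[[0.4,-0.5,0.3,0,0,0,0],[0.4,-0.5,0.3,0,0,0,0],[0,0,0.3,0,0,0,0],[0,0,0,0,0,0,0],[0,0,0,0,0,0,0],[0,0,0,0,0,0,0]]]}}

```text
time_s: 7.8
eef_pos: [0.5993, 0.0588, 0.122]
orientation: [180.0, -0.0, 15.7]
force: [-0.9, -0.3, 1.5]
gripper_width: -0.0
finger_force: 0.0
```

```bash
cat > w.py <<'E'
import sys
from h import *
from bench import readout
# wrist check: cap centre on plane z=.059 vs TCP, in tool axes (units of 25 mm)
c=sys.argv[1]; s=readout.read_state(); im=imaging.read_camera('wrist'); p=imaging.camera_params('wrist')
h=cv2.cvtColor(im,cv2.COLOR_RGB2HSV); m=sum(cv2.inRange(h,(a,120,90),(b,255,255)) for a,b in HUE[c])
n,l,st,ce=cv2.connectedComponentsWithStats(m); i=min((k for k in range(1,n) if st[k,4]>800),key=lambda k:abs(ce[k]-(322,258)).sum())
f=240/np.tan(np.radians(p['vfov']/2)); M=p['mount']; u,v=ce[i]
d=M[:3,:3]@[(u-p['cx'])/f,(v-p['cy'])/f,1]; o=M[:3,3]; q=o+d*((s['eef_pos'][2]-.059)-o[2])/d[2]
print(s['time_s'],s['eef_pos'].round(4),'blob',ce[i].round(1),st[i],'offset units',(q/.025).round(3))
E
python3 w.py yellow
```

```text
Traceback (most recent call last):
  File "w.py", line 7, in <module>
    n,l,st,ce=cv2.connectedComponentsWithStats(m); i=min((k for k in range(1,n) if st[k,4]>800),key=lambda k:abs(ce[k]-(322,258)).sum())
                                                     ~~~^^^^^^^^^^^^^^^^^^^^^^^^^^^^^^^^^^^^^^^^^^^^^^^^^^^^^^^^^^^^^^^^^^^^^^^^^^^^^^^^
ValueError: min() iterable argument is empty
```

```bash
sed -i "s/p=imaging.camera_params('wrist')/p=imaging.camera_params('wrist'); cv2.imwrite(f'pics\/w_{c}.png',im[:,:,::-1]); print(cv2.cvtColor(im,cv2.COLOR_RGB2HSV)[256,322])/; s/(a,120,90)/(a,100,50)/; s/key=lambda k/default=None,key=lambda k/" w.py; python3 w.py yellow
```

```text
[ 21 188 152]Traceback (most recent call last):
  File "w.py", line 8, in <module>
    f=240/np.tan(np.radians(p['vfov']/2)); M=p['mount']; u,v=ce[i]
                                                         ^^^
ValueError: not enough values to unpack (expected 2, got 1)
```

View pics/w_yellow.png

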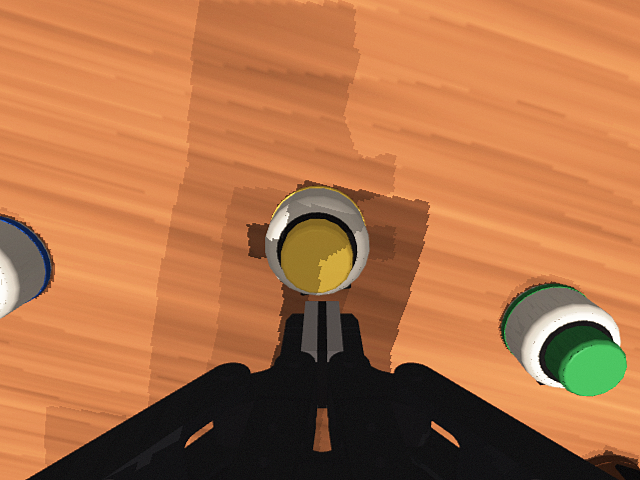

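The yellow cap top sits at about (317,257), so I'll correct by +0.1 in x and −0.1 in y, then press with the same profile as red.

Emit:
{"method": "drive_tool", "body": {"deltas": [[[0.1,-0.1,0.4,0,0,0,0],[0,0,0.6,0,0,0,0],[0,0,0.6,0,0,0,0],[0,0,0.5,0,0,0,0],[0,0,0.2,0,0,0,0],[0,0,0,0,0,0,0],[0,0,0,0,0,0,0]]]}}

```text
time_s: 8.6
eef_pos: [0.6014, 0.063, 0.0647]
orientation: [180.0, -0.0, 15.7]
force: [-0.4, 0.5, -0.2]
gripper_width: 0.0001
finger_force: 0.0
```

Emit:
{"method": "drive_tool", "body": {"deltas": [[[0,0,0.08,0,0,0,0],[0,0,0.08,0,0,0,0],[0,0,0.08,0,0,0,0],[0,0,0.08,0,0,0,0],[0,0,0.08,0,0,0,0],[0,0,0.08,0,0,0,0],[0,0,0.08,0,0,0,0],[0,0,0.08,0,0,0,0],[0,0,0,0,0,0,0],[0,0,0,0,0,0,0]]]}}

```text
time_s: 9.6
eef_pos: [0.6012, 0.063, 0.0483]
orientation: [180.0, -0.0, 15.7]
force: [-0.3, 0.2, 1.5]
gripper_width: -0.0002
finger_force: 1.0
```

Emit:
{"method": "drive_tool", "body": {"deltas": [[[0,0,0.08,0,0,0,0],[0,0,0.05,0,0,0,0],[0,0,0,0,0,0,0],[0,0,0,0,0,0,0]]]}}

```text
time_s: 10.0
eef_pos: [0.6013, 0.063, 0.0457]
orientation: [180.0, -0.0, 15.7]
force: [-0.9, -0.9, 6.6]
gripper_width: 0.0002
finger_force: 2.9
```

Emit:
{"method": "drive_tool", "body": {"deltas": [[[0,0,0.03,0,0,0,0],[0,0,0,0,0,0,0],[0,0,0,0,0,0,0]]]}}

```text
time_s: 10.3
eef_pos: [0.6013, 0.063, 0.0452]
orientation: [180.0, -0.1, 15.7]
force: [-0.5, 0.5, 7.1]
gripper_width: 0.0002
finger_force: 3.5
```

Emit:
{"method": "drive_tool", "body": {"deltas": [[[0,0,-0.1,0,0,0,0],[0,0,-0.3,0,0,0,0],[0,0,-0.8,0,0,0,0],[0,0,-1,0,0,0,0],[0,0,-1,0,0,0,0],[0,0,-0.8,0,0,0,0],[0,0,0,0,0,0,0]]]}}

```text
time_s: 11.0
eef_pos: [0.6028, 0.0631, 0.1475]
orientation: [179.9, -0.3, 15.7]
force: [0.2, 0.3, 0.2]
gripper_width: 0.0
finger_force: 0.0
```

```bash
python3 - <<'E'
from h import *
from bench import readout
s=readout.read_state();p=s['eef_pos'];print(p)
im=imaging.read_camera('scene');ce,_,_=cap(im,'scene','yellow');print(ce)
y=np.radians(s['orientation'][2]);d=np.array((.520,.273))-p[:2]
print((d@[np.cos(y),np.sin(y)])/.025,(d@[np.sin(y),-np.cos(y)])/.025)
E
```

```text
[0.60278947 0.06311825 0.14751947]
[369.53773585 246.60377358]
-0.9094042978174202 -8.97886927368067
```

Yellow is pressed: 7 N, and the cap moved down in the view. Now blue.

Emit:
{"method": "drive_tool", "body": {"deltas": [[[-0.1,-1,0.1,0,0,0,0],[-0.1,-1,0.1,0,0,0,0],[-0.1,-1,0.1,0,0,0,0],[-0.1,-1,0.1,0,0,0,0],[-0.1,-1,0.1,0,0,0,0],[-0.1,-1,0.1,0,0,0,0],[-0.1,-1,0.1,0,0,0,0],[-0.1,-1,0.1,0,0,0,0],[-0.1,-1,0.1,0,0,0,0],[0,0,0,0,0,0,0],[0,0,0,0,0,0,0],[0,0,0,0,0,0,0]]]}}

```text
time_s: 12.25
eef_pos: [0.5325, 0.2182, 0.1243]
orientation: [-177.4, -0.0, 21.0]
force: [0.1, -0.4, 0.1]
gripper_width: 0.0
finger_force: 0.0
```

```bash
python3 w.py blue
```

```text
[ 10 163  97]
12.25 [0.5325 0.2182 0.1243] blob [232.4 243. ] [ 196  206   74   75 4256] offset units [ 0.416 -2.016  2.611]
```

View pics/w_blue.png

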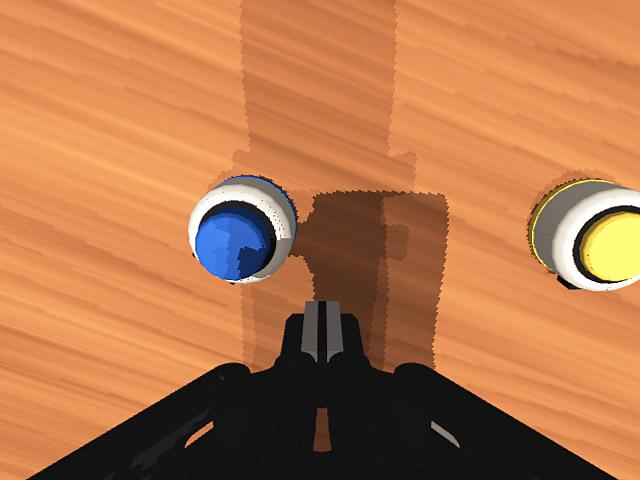

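```bash
python3 -c "
from bench import readout
s=readout.read_state();print(s['joints'].round(1),s['eef_pos'],s['orientation'].round(2),s['qvel'].round(2))"
```

```text
[ 20.9  26.    1.4  65.4   2.6 179.9] [0.53258829 0.2181146  0.12425592] [-1.7742e+02 -1.0000e-02  2.0970e+01] [-0.09 -0.03  0.05  0.14  0.21 -0.02]
```

Joint 6 reached its limit at 180°. I'll unwind it by turning about tool −z before going on.

Emit:
{"method": "drive_tool", "body": {"deltas": [[[0,0,0,0,0,-0.6,0],[0,0,0,0,0,-0.9,0],[0,0,0,0,0,-0.9,0],[0,0,0,0,0,-0.9,0],[0,0,0,0,0,-0.9,0],[0,0,0,0,0,0,0],[0,0,0,0,0,0,0],[0,0,0,0,0,0,0]]]}}

```text
time_s: 13.1
eef_pos: [0.5323, 0.2183, 0.1241]
orientation: [-177.9, -1.5, 57.0]
force: [0.4, -0.0, -0.8]
gripper_width: -0.0001
finger_force: 0.0
```

```bash
python3 - <<'E'
from bench import readout
import numpy as np
from scipy.spatial.transform import Rotation as R
s=readout.read_state();print(s['joints'].round(1),s['eef_pos'],s['orientation'].round(2))
r=R.from_euler('xyz',s['orientation'],degrees=True)
print(r.inv().apply(np.array([.520,.273,s['eef_pos'][2]])-s['eef_pos'])/.025)
print((r.inv()*R.from_euler('xyz',[180,0,s['orientation'][2]],degrees=True)).as_rotvec()/.15)
E
```

```text
[ 20.9  26.    1.4  65.4   2.6 144. ] [0.53229816 0.21832137 0.12410418] [-177.9    -1.51   56.95]
[ 1.56456043 -1.6024161   0.1000442 ]
[-0.24468971 -0.17537745  0.00321903]
```

Emit:
{"method": "drive_tool", "body": {"deltas": [[[0,0,0,-0.24,-0.18,0,0],[0.5,-0.5,0,0,0,0,0],[0.6,-0.6,0,0,0,0,0],[0.46,-0.5,0,0,0,0,0],[0,0,0,0,0,0,0],[0,0,0,0,0,0,0],[0,0,0,0,0,0,0]]]}}

```text
time_s: 13.8
eef_pos: [0.5198, 0.2723, 0.124]
orientation: [-180.0, 0.1, 57.1]
force: [-0.9, 0.3, -0.3]
gripper_width: 0.0003
finger_force: 0.0
```

```bash
python3 w.py blue
```

```text
[110 194  92]
13.8 [0.5198 0.2723 0.124 ] blob [319.4 255.3] [ 284  218   72   75 4177] offset units [ 0.145 -0.09   2.598]
```

View pics/w_blue.png

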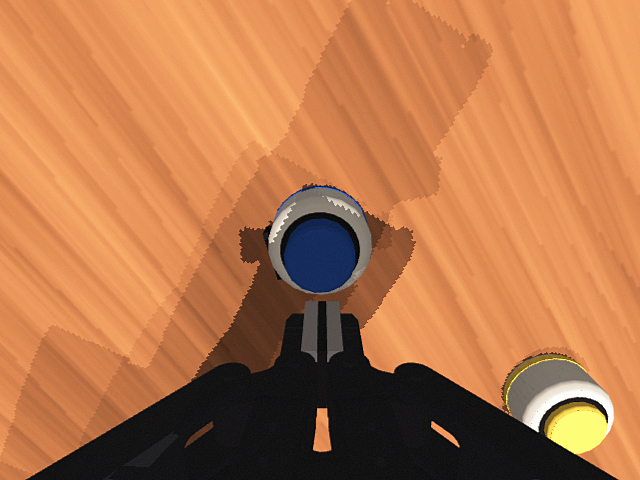

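The blue cap is centred at about (319,255), which calls for +0.14 in x and −0.09 in y. Pressing now, from z = 0.124.

Emit:
{"method": "drive_tool", "body": {"deltas": [[[0.14,-0.08,0.4,0,0,0,0],[0,0,0.6,0,0,0,0],[0,0,0.6,0,0,0,0],[0,0,0.5,0,0,0,0],[0,0,0.25,0,0,0,0],[0,0,0,0,0,0,0],[0,0,0,0,0,0,0]]]}}

```text
time_s: 14.55
eef_pos: [0.5202, 0.277, 0.0655]
orientation: [-180.0, 0.0, 57.1]
force: [0.3, -0.3, 0.1]
gripper_width: 0.0
finger_force: 0.0
```

Emit:
{"method": "drive_tool", "body": {"deltas": [[[0,0,0.08,0,0,0,0],[0,0,0.08,0,0,0,0],[0,0,0.08,0,0,0,0],[0,0,0.08,0,0,0,0],[0,0,0.08,0,0,0,0],[0,0,0.08,0,0,0,0],[0,0,0.08,0,0,0,0],[0,0,0.08,0,0,0,0],[0,0,0,0,0,0,0],[0,0,0,0,0,0,0]]]}}

```text
time_s: 15.55
eef_pos: [0.5201, 0.2771, 0.0493]
orientation: [-180.0, 0.0, 57.1]
force: [0.7, 0.4, 2.1]
gripper_width: -0.0003
finger_force: 1.0
```

Emit:
{"method": "drive_tool", "body": {"deltas": [[[0,0,0.08,0,0,0,0],[0,0,0.06,0,0,0,0],[0,0,0.02,0,0,0,0],[0,0,0,0,0,0,0],[0,0,0,0,0,0,0]]]}}

```text
time_s: 16.05
eef_pos: [0.5201, 0.2771, 0.0458]
orientation: [-180.0, -0.0, 57.1]
force: [-0.6, -0.4, 5.0]
gripper_width: -0.0001
finger_force: 2.8
```

Emit:
{"method": "drive_tool", "body": {"deltas": [[[0,0,0.04,0,0,0,0],[0,0,0,0,0,0,0],[0,0,0,0,0,0,0]]]}}

```text
time_s: 16.35
eef_pos: [0.5202, 0.2771, 0.0451]
orientation: [-180.0, -0.0, 57.1]
force: [-1.2, -1.2, 6.8]
gripper_width: 0.0
finger_force: 3.6
```

Emit:
{"method": "drive_tool", "body": {"deltas": [[[0,0,-0.1,0,0,0,0],[0,0,-0.3,0,0,0,0],[0,0,-0.8,0,0,0,0],[0,0,-1,0,0,0,0],[0,0,-1,0,0,0,0],[0,0,-1,0,0,0,0],[-0.7,0,-0.6,0,0,0,0],[-0.7,0,-0.3,0,0,0,0],[-0.7,0,0,0,0,0,0],[-0.4,0,0,0,0,0,0],[0,0,0,0,0,0,0],[0,0,0,0,0,0,0]]]}}

```text
time_s: 17.55
eef_pos: [0.4862, 0.2246, 0.1716]
orientation: [-179.9, 0.0, 57.1]
force: [-0.3, -0.5, -0.3]
gripper_width: 0.0
finger_force: 0.0
```

```bash
python3 - <<'E'
from h import *
I=imaging.read_camera('scene');J=cv2.imread('pics/scene0.png')[:,:,::-1].copy()
for c in ('red','yellow','blue'):
    print(c,cap(J,'scene',c)[0],cap(I,'scene',c)[0])
a=np.hstack([cv2.resize(x[165:365,90:490],(400,200)) for x in(J,I)])
cv2.imwrite('pics/fin.png',np.vstack([a,cv2.resize(I[165:365,90:490],(800,400),interpolation=2)])[:,:,::-1])
E
```

```text
red [198.73076923 275.98290598] [199.87391304 279.93913043]
yellow [373.3019802  241.96039604] [372.525 245.595]
blue [436.97520661 193.70247934] [436.30107527 197.60215054]
```

View pics/fin.png

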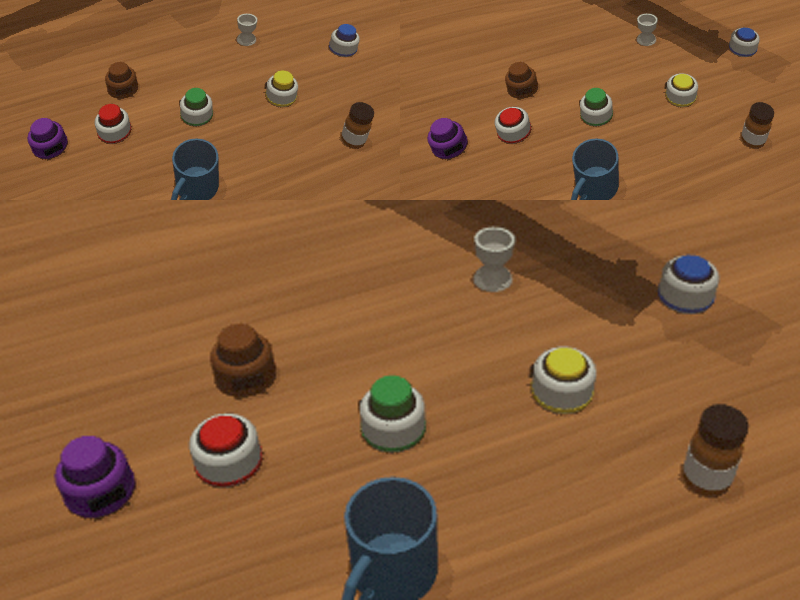

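The red, yellow and blue caps all sit low, green is still up, and nothing has moved. The hand is clear, so I'm handing in.

```bash
python3 -c "
from bench import arm
print(arm.hand_in())"
```

```text
the job is handed in; nothing more can be done
None
```

I pressed the red, yellow and blue timers in that order, each with about 7 N; all three caps sit low in the last picture, green is still up, nothing else appears moved, the hand is clear, and I handed in at about 18 s (no verdict was returned).

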